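# Serve the ball on the dish

## Task

Someone on the balcony wants the red ball: collect it from the catch tray of the marble run, lower it (do not drop it) into the grey dish and let it come to rest in the middle. Then lift the dish by its arched handle, straight up and well clear of the mat (at least 5 cm), turn it in the air by a quarter turn so that its orange lip points the same way as the blue-striped edge of the cork mat, and finish while still holding it there, level and still over the mat, with the ball in the middle. Leave the other things alone.

Things in the scene. Friction and masses are not known exactly. Their poses are not given: they have to be found in the camera images.
- ball_center (a point): centre of the loose red ball, 36 mm across, about 45 g. It starts on the rest in the middle of the catch tray. Its axes mean nothing
- tray_rest (a point): top of the round rest (29 mm across, with a 20 mm hole, rising 12 mm above the tray floor) in the middle of the fixed bamboo catch tray. The tray is 170 mm (its x) by 140 mm (its y) outside, walls 22 mm high and 5 mm thick, floor 5 mm thick. The tray is the foot of a fixed bamboo marble run, which stands on its +y side from 65 to 225 mm from this point (within 50 mm either way in x), up to 165 mm above the sideboard. x, y level along the tray's sides, z up
- dish_centre (a point): middle of the inner floor of the loose grey round dish with bail handle, about 0.36 kg; this point is 9 mm above the dish's underside. The rim is 240 mm across and 30 mm above the underside. Inside, a flat 28 mm across lies in the middle, and from there the surface rises straight to the rim at 13 degrees, so that the ball rolls to the middle by itself and settles within some 3 s. x points to the orange lip, y along the handle, z up
- dish_grip (a point): centre of the wooden grip bar at the top of the dish's arched handle, 103 mm straight above the middle of the dish floor. The bar is 14 mm thick (the dish's x), 90 mm long (the dish's y) and 18 mm high; from its ends 8 mm steel rods arch down to the rim at 112 mm either side (dish y). Nothing else is above the dish. Axes as the dish's
- dish_lip (a point): top of the orange lip, a tab 50 mm wide that sticks out 24 mm past the dish's rim on its +x side; 130 mm from the dish's middle. Axes as the dish's
- mat: cork mat, fixed, 300 mm square, 3 mm thick, on which the dish stands near the middle; origin at the centre of its underside. A blue stripe 22 mm wide runs along its +x edge, 137 mm from the middle; at the start the dish's lip points roughly along the mat's +y, so that the dish has to turn about a quarter turn clockwise seen from above. z up
- ceramic_box: blue round ceramic box with lid, 100 mm across, 101 mm high, loose; origin under its centre
- key_bowl: stainless steel bowl with keys, 140 mm across, 45 mm high, loose; origin under its centre
- caddy: bamboo caddy with three compartments in a row along its y, 100 x 200 x 90 mm, fixed; origin under its centre. Two remotes and a torch stand in it, up to 156 mm above the sideboard
- silver_remote: silver remote, 18 x 40 x 150 mm, upright and loose in the caddy; origin under its centre
- black_remote: black remote, 18 x 40 x 150 mm, upright and loose in the caddy; origin under its centre
- torch: aluminium torch, 32 mm across, 115 mm high, upright and loose in the caddy; origin under its centre
Not all that is in view belongs to the job. Of the things like the part that bears ball_center, leave any that is purple or turquoise; of the rest the smaller one is meant.

How it is judged:
By the outcome, as a careful person would: the job done as asked, in the order asked, and still so for the second after the job is handed in, while the arm keeps its last pose, push and grip.
It also fails if it takes over 58 s, if anything falls off the work surface, if the arm or the gripper's body presses on something with over 40 N, if the wrist force passes 120 N, or if a joint passes its speed limit or range.

## Robot

A 7-joint arm with a two-finger parallel gripper is mounted at the origin on the work surface. World frame = base frame: x ahead of the robot, y to its left, z up, the work surface at z = 0. Lengths are in m, angles in degrees, forces in N, time in s.
With the tool pointing down it reaches from about 0.4 to 0.875 m from the base axis. Payload 6.5 kg.
Tool frame: the origin (TCP) lies at the very end of the fingers, on their centre line; the grasp point (between the pads) lies 19 mm behind it (robot.pinch_z is the distance from the TCP to the grasp point, in m); y points along the fingers, z is the direction in which the jaws open and shut, and the axes are right-handed (so a half turn about y gives the same grasp; the last joint's range is limited). The gripper opens to 88 mm and grips with 3 to 60 N. Pads are 18 mm wide; open, the fingers measure 123 mm over their backs; the gripper's body (75 mm by 187 mm) begins 45 mm behind the grasp point.
Start: joints at [64.217, 30.733, -0.252, 88.115, 0.149, 61.152, -4.079], TCP at [0.243, -0.603, 0.239] pointing down, gripper open.
Joint ranges: [-154.64, 154.64], [-21.42, 123.67], [-72.66, 72.17], [13.99, 137.28], [-74.86, 254.86], [10.95, 109.41], [-158.01, 158.01]. Speed limits (degrees/s): [136.94, 136.94, 180, 180, 180, 180, 180].

## Interface

Orientations are given as a 3x3 rotation matrix whose columns are the frame's x, y, z axes.
In Python, from bench import robot gives the robot as it stands. The module is installed in compiled form; this text tells all that it offers.
- The arm moves only by the tool apply_moves, never from a script. Its argument "targets" is a list of rows, each an object of numbers: "tx", "ty", "tz": the shift along the tool's x, y, z in m; "rx", "ry", "rz": the turn, a rotation vector about the tool's x, y, z in rad. In form: [{"tx": .., "ty": .., "tz": .., "rx": .., "ry": .., "rz": ..}, ...]. A call has 1 to 12 rows; each row is the pose to reach, as a shift and turn from the pose commanded when the call began, along the tool's axes at that moment; what a row does not reach only later rows make up. A row lasts 1/10 s, in which the tool goes at most 50 mm and 8.59 degrees, less where a joint would pass 70% of its speed; a pose out of reach is approached as far as the arm can. A call with a gripper value outside its range is refused whole. "gripper" is the gripper command: -1 is shut, 1 is fully open, values between are in proportion, set as the call begins (left out, the last holds). The fingers move at their own pace and stop on an object; "newtons" is the grip in N (left out, the last holds). Time passes only in rows, so rows that repeat a pose let the fingers close. It gives the time, the measured TCP pose, the force and the opening at its end, in the units of the state.
- robot.get_obs(): the state, without advancing time (a new reading comes with each control period).
- robot.read_camera(name): name is "side" or "top"; returns the picture (480x640x3 uint8, blue, green, red); there is no depth.
- robot.get_calibration(name): a dict with "mtx" (3x3 intrinsics, pixels), "R" (3x3) and "t" (3): a world point X has camera coordinates R X + t. Camera axes: x right, y down, z forward; pixel columns grow to the right and rows downward; lengths in m; the calibration is good to about 2 mm. A picture is of the moment at which its call begins. get_calibration takes no time and is no camera call.
- robot.sign_off(): hands the job in, once; it reports no verdict.
The state is a dict: "t": time; "qpos": joint angles; "joint_vel": joint speeds; "tau": joint torques, N m; "ee_pos": TCP position; "orientation": TCP orientation; "wrist_force": force on the tool from outside, world axes, zero at the start; "ft_torque": the same for the moment, N m; "gripper_width": finger opening in m.
Only numpy, scipy, OpenCV 4.12 (cv2) and the standard library are available. Lean on these libraries where they do the work, as an engineer would, in place of code of your own. Each camera call takes 0.05 s, during which the arm holds its last target. There are 200 camera calls.

## Working session

There is one attempt and no reset: what is moved stays moved. The work goes in short steps, Python scripts to look and compute and a tool call to move; the robot and the scene stay as the last step left them, time stands still between calls to the robot, and variables do not carry over. Pictures are saved under pics/ and viewed, about 8 in all and at most 12, crops included, and the job is handed in when it is done.

Besides the shell and the picture viewer there is one more tool, called as a command line: name --argument value ..., lists and objects as JSON in quotes. apply_moves: Moves the arm, as the interface text tells. Its arguments: {"type":"object","properties":{"targets":{"type":"array","items":{"type":"object","properties":{"tx":{"type":"number"},"ty":{"type":"number"},"tz":{"type":"number"},"rx":{"type":"number"},"ry":{"type":"number"},"rz":{"type":"number"}}}},"gripper":{"type":"number"},"newtons":{"type":"number"}},"required":["targets"]}

```bash
mkdir -p pics
cat > h.py <<'E'
import numpy as np,cv2
from bench import robot
def cal(n):
    c=robot.get_calibration(n); return np.array(c["mtx"]),np.array(c["R"]),np.array(c["t"]).ravel()
def ray(n,u,v):
    K,R,t=cal(n); d=R.T@np.linalg.solve(K,[u,v,1.]); return -R.T@t,d
def onz(n,u,v,z):
    o,d=ray(n,u,v); return o+d*(z-o[2])/d[2]
def proj(n,X):
    K,R,t=cal(n); p=K@(R@np.array(X,float)+t); return p[:2]/p[2]
def tri(a,b):
    A=[];B=[]
    for o,d in(a,b):
        d=d/np.linalg.norm(d);P=np.eye(3)-np.outer(d,d);A.append(P);B.append(P@o)
    return np.linalg.solve(sum(A),sum(B))
E
python3 - <<'E'
from h import *
for n in("top","side"):
    cv2.imwrite(f"pics/{n}0.png",robot.read_camera(n)); K,R,t=cal(n); print(n,-R.T@t,R[2],K[0,0])
o=robot.get_obs(); print(o["t"],o["ee_pos"],np.round(o["orientation"],3),o["gripper_width"])
E
```

```text
top [ 0.44569839 -0.09189354  1.55262017] [ 0.0858705   0.00697348 -0.9962819 ] 505.30427149230115
side [0.04949619 0.52945947 0.74369839] [ 0.49421558 -0.61631817 -0.61310918] 437.20812446390215
0.1 [ 0.24318699 -0.60219496  0.23792376] [[-0.927 -0.001  0.375]
 [-0.375  0.001 -0.927]
 [ 0.    -1.    -0.002]] 0.0878658735552933
```

View pics/top0.png

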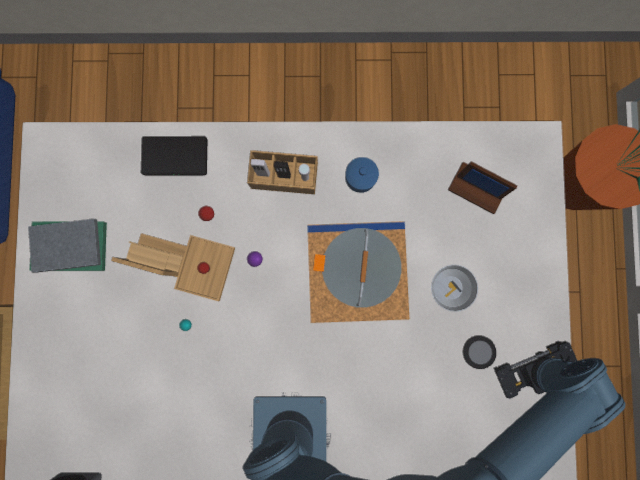

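View pics/side0.png

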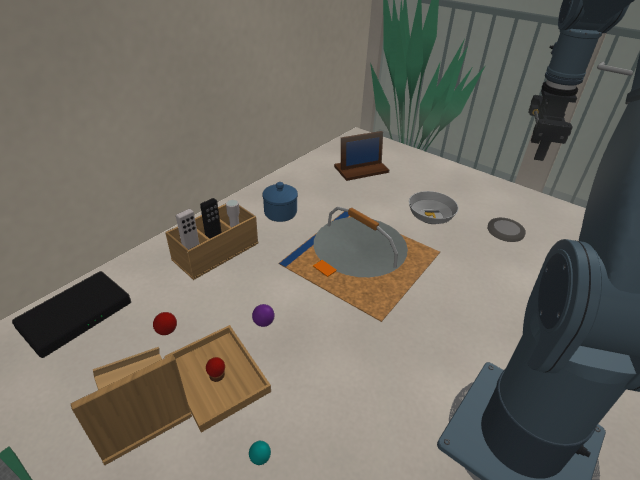

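The top view shows the red ball in the tray at about (204,268), with a bigger red distractor at (206,213). The dish is at (362,267), its grip bar at (364,267) and the lip at (319,263). The mat's blue stripe is at row 227. The side view shows the tray ball at (215,368) and the grip at (362,218).

```bash
cat >> h.py <<'E'
def blobs(im,lo,hi,mn=20):
    h=cv2.cvtColor(im,cv2.COLOR_BGR2HSV); m=cv2.inRange(h,lo,hi)
    n,l,s,c=cv2.connectedComponentsWithStats(m)
    return m,[(c[i],s[i],l==i) for i in range(1,n) if s[i,4]>=mn]
E
python3 - <<'E'
from h import *
I={n:cv2.imread(f"pics/{n}0.png") for n in("top","side")}
for n in I:
  h=cv2.cvtColor(I[n],cv2.COLOR_BGR2HSV)
  for nm,lo,hi in(("red",(0,180,60),(4,255,255)),("orange",(5,190,120),(14,255,255)),("blue",(105,150,60),(125,255,255))):
    for c,s,l in blobs(I[n],lo,hi,25)[1]: print(n,nm,c.round(1),s)
  for p in ([(204,268),(319,263),(364,262),(350,227)] if n=="top" else [(215,366),(325,269),(362,218)]): print(p,h[p[1],p[0]])
E
```

```text
top orange [318.6 262.7] [314 255  11  16 124]
top blue [357.9 226.8] [309 223  96   9 441]
(204, 268) [  0 178 132]
(319, 263) [ 14 225 210]
(364, 262) [ 13 159 149]
(350, 227) [110 163 122]
side red [164.2 323.3] [153 313  23  22 395]
side red [214.8 366.9] [206 358  19  19 278]
side orange [324.5 267.8] [314 260  22  17 190]
side blue [361.1 158.4] [347 153  31  13 250]
side blue [343.2 215.1] [337 212  12   7  43]
side blue [297.4 252.3] [280 237  34  29 233]
(215, 366) [  2 229 110]
(325, 269) [ 13 241 187]
(362, 218) [ 14 172  89]
```

Run:
```python
from h import *
I={n:cv2.imread(f"pics/{n}0.png") for n in("top","side")}
def ctr(n,lo,hi,near,mn=15):
    b=min(blobs(I[n],lo,hi,mn)[1],key=lambda b:np.hypot(*(b[0]-near)))
    ys,xs=np.nonzero(b[2]);pts=np.c_[xs,ys].astype(np.float32)
    return b[0],cv2.minEnclosingCircle(pts),cv2.minAreaRect(pts)
R=((0,130,50),(6,255,255))
bt=ctr("top",*R,(204,268));bs=ctr("side",*R,(215,366));print(bt,bs)
print("ball tri",tri(ray("top",*bt[1][0]),ray("side",*bs[1][0])),"onz",onz("top",*bt[1][0],.032),onz("side",*bs[1][0],.032))
for nn,a,b in(("other",(206,213),(164,323)),):
  for n,p in(("top",a),("side",b)):
    c=ctr(n,*R,p);print(nn,n,c[:2],onz(n,*c[1][0],.02))
G=((9,120,60),(17,255,255))
gt=ctr("top",*G,(364,266),30);print("grip top",gt);
gs=ctr("side",*((9,150,60),(17,255,255)),(362,218),30);print("grip side",gs)
print("grip tri",tri(ray("top",*gt[2][0]),ray("side",*gs[2][0])),onz("top",*gt[2][0],.12))
bx=cv2.boxPoints(gt[2]);q=np.array([onz("top",*p,.12) for p in bx]);print("grip box",q.round(4))
L=((5,190,120),(16,255,255))
lt=ctr("top",*L,(319,263));ls=ctr("side",*L,(324,268));print("lip",lt[0],onz("top",*lt[0],.033),tri(ray("top",*lt[0]),ray("side",*ls[0])))
B=((105,130,60),(125,255,255))
s=ctr("top",*B,(358,227));print("stripe",s[2]);print(np.array([onz("top",*p,.003) for p in cv2.boxPoints(s[2])]).round(4))
# dish rim: grey circle
v=cv2.resize(I["top"][215:335,165:420],None,fx=3,fy=3,interpolation=cv2.INTER_CUBIC);cv2.imwrite("pics/crop.png",v)
```

```text
(array([203.23232323, 267.53535354]), ((203.38888549804688, 267.5), 5.633442401885986), ((203.00001525878906, 267.5000305175781), (10.60660171508789, 10.60660171508789), 45.0)) (array([214.98281787, 366.81443299]), ((214.9901885986328, 366.89215087890625), 9.9436674118042), ((215.00003051757812, 366.5000305175781), (17.677669525146484, 19.091880798339844), 45.0))
ball tri [0.49356247 0.26013073 0.03213229] onz [0.49353897 0.26013307 0.032     ] [0.49367686 0.26010466 0.032     ]
other top (array([206.42384106, 213.39735099]), ((206.2291717529297, 213.3958282470703), 7.2544660568237305)) [0.65945597 0.2571765  0.02      ]
other side (array([164.32771084, 323.06987952]), ((164.40196228027344, 323.04901123046875), 11.777751922607422)) [0.66391637 0.25424171 0.02      ]
grip top (array([363.77862595, 266.09160305]), ((363.0, 266.0), 15.132845878601074), ((363.7920837402344, 266.0792236328125), (4.179156303405762, 30.249130249023438), 5.710593223571777))
grip side (array([362.77118644, 218.38135593]), ((362.1388854980469, 218.81944274902344), 16.402904510498047), ((362.4139404296875, 218.26409912109375), (32.4661865234375, 7.571812629699707), 29.357751846313477))
grip tri [ 0.49449995 -0.21524857  0.1156214 ] [ 0.49409969 -0.21502768  0.12      ]
grip box [[ 0.4522 -0.2045  0.12  ]
 [ 0.5374 -0.2138  0.12  ]
 [ 0.5362 -0.2256  0.12  ]
 [ 0.451  -0.2162  0.12  ]]
lip [318.73291925 262.49689441] [ 0.50800966 -0.08720735  0.033     ] [ 0.50799863 -0.08721056  0.0331749 ]
stripe ((356.4089660644531, 226.94969177246094), (5.567878723144531, 95.04653930664062), 87.95458984375)
[[ 0.6223 -0.0567  0.003 ]
 [ 0.6322 -0.3496  0.003 ]
 [ 0.615  -0.35    0.003 ]
 [ 0.6051 -0.0573  0.003 ]]
```

View pics/crop.png

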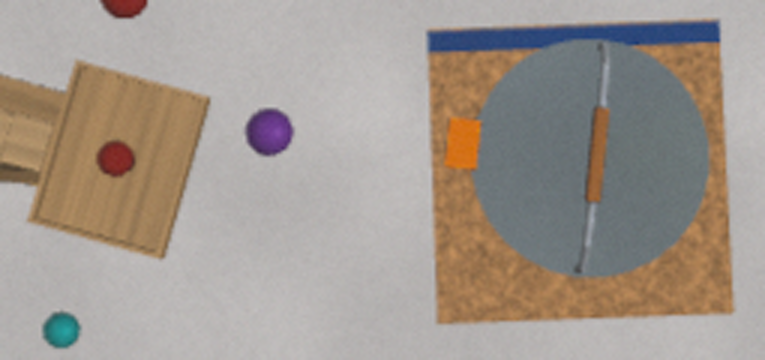

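```bash
cat >> h.py <<'E'
from scipy.spatial.transform import Rotation as Ro
def go(*tgts):
    o=robot.get_obs(); R0=np.array(o["orientation"]);p=np.array(o["ee_pos"])
    print("t",round(o["t"],2),"p",p.round(4),"yaw",round(np.degrees(np.arctan2(R0[1,2],R0[0,2])),2),"tilt",R0[:,1].round(3),"F",np.round(o["wrist_force"],1),"w",round(o["gripper_width"],4))
    for x,y,z,yaw in tgts:
        a=np.radians(yaw);Z=np.array([np.cos(a),np.sin(a),0]);Y=np.array([0,0,-1.]);T=np.c_[np.cross(Y,Z),Y,Z]
        print((x,y,z,yaw),"sh",(R0.T@(np.array([x,y,z])-p)).round(4),"rot",Ro.from_matrix(R0.T@T).as_rotvec().round(4))
E
python3 -c "
from h import *
go((.52,-.2,.25,-40),(.4936,.2600,.14,-15.5))"
```

```text
t 0.1 p [ 0.2432 -0.6022  0.2379] yaw -68.0 tilt [-0.001  0.001 -1.   ] F [ 0.7  0.1 -0.4] w 0.0879
(0.52, -0.2, 0.25, -40) sh [-0.4073 -0.0117 -0.2693] rot [ 1.600e-03 -4.888e-01 -3.000e-04]
(0.4936, 0.26, 0.14, -15.5) sh [-0.5551  0.099  -0.7055] rot [ 1.500e-03 -9.164e-01 -6.000e-04]
```

apply_moves --targets '[{"tx":-0.03,"tz":-0.02,"ry":-0.04},{"tx":-0.07,"tz":-0.045,"ry":-0.08},{"tx":-0.11,"ty":-0.01,"tz":-0.07,"ry":-0.13},{"tx":-0.15,"ty":-0.01,"tz":-0.1,"ry":-0.18},{"tx":-0.19,"ty":-0.01,"tz":-0.125,"ry":-0.23},{"tx":-0.23,"ty":-0.01,"tz":-0.15,"ry":-0.28},{"tx":-0.27,"ty":-0.01,"tz":-0.18,"ry":-0.32},{"tx":-0.31,"ty":-0.01,"tz":-0.205,"ry":-0.37},{"tx":-0.35,"ty":-0.01,"tz":-0.23,"ry":-0.42},{"tx":-0.38,"ty":-0.01,"tz":-0.255,"ry":-0.47},{"tx":-0.407,"ty":-0.01,"tz":-0.3,"ry":-0.52},{"tx":-0.42,"ty":-0.01,"tz":-0.34,"ry":-0.56}]' --gripper 1

```text
$.targets[0]: bad value
```

```bash
python3 -c "
from h import *
go((.4936,.2600,.14,-15.5))"
```

```text
t 0.1 p [ 0.2432 -0.6022  0.2379] yaw -68.0 tilt [-0.001  0.001 -1.   ] F [ 0.7  0.1 -0.4] w 0.0879
(0.4936, 0.26, 0.14, -15.5) sh [-0.5551  0.099  -0.7055] rot [ 1.500e-03 -9.164e-01 -6.000e-04]
```

All six keys are needed in each row.

apply_moves --targets '[{"tx":-0.03,"ty":0,"tz":-0.02,"rx":0,"ry":-0.04,"rz":0},{"tx":-0.07,"ty":0,"tz":-0.045,"rx":0,"ry":-0.08,"rz":0},{"tx":-0.11,"ty":-0.01,"tz":-0.07,"rx":0,"ry":-0.13,"rz":0},{"tx":-0.15,"ty":-0.01,"tz":-0.1,"rx":0,"ry":-0.18,"rz":0},{"tx":-0.19,"ty":-0.01,"tz":-0.125,"rx":0,"ry":-0.23,"rz":0},{"tx":-0.23,"ty":-0.01,"tz":-0.15,"rx":0,"ry":-0.28,"rz":0},{"tx":-0.27,"ty":-0.01,"tz":-0.18,"rx":0,"ry":-0.32,"rz":0},{"tx":-0.31,"ty":-0.01,"tz":-0.205,"rx":0,"ry":-0.37,"rz":0},{"tx":-0.35,"ty":-0.01,"tz":-0.23,"rx":0,"ry":-0.42,"rz":0},{"tx":-0.38,"ty":-0.01,"tz":-0.255,"rx":0,"ry":-0.47,"rz":0},{"tx":-0.407,"ty":-0.01,"tz":-0.29,"rx":0,"ry":-0.52,"rz":0},{"tx":-0.42,"ty":-0.01,"tz":-0.33,"rx":0,"ry":-0.56,"rz":0}]' --gripper 1

```text
t: 1.3
ee_pos: [0.5106, -0.1372, 0.2484]
orientation: [[-0.584, 0.001, 0.812], [-0.812, 0.001, -0.584], [-0.001, -1.0, 0.0]]
wrist_force: [0.6, -0.4, 0.3]
gripper_width: 0.0879
```

```bash
python3 -c "
from h import *
go((.4936,.2600,.14,-15.5))"
```

```text
t 1.3 p [ 0.5106 -0.1372  0.2484] yaw -35.75 tilt [ 0.001  0.001 -1.   ] F [ 0.6 -0.4  0.3] w 0.0879
(0.4936, 0.26, 0.14, -15.5) sh [-0.3123  0.1087 -0.2459] rot [-0.0004 -0.3535 -0.001 ]
```

apply_moves --targets '[{"tx":-0.035,"ty":0,"tz":-0.027,"rx":0,"ry":-0.04,"rz":0},{"tx":-0.07,"ty":0,"tz":-0.055,"rx":0,"ry":-0.08,"rz":0},{"tx":-0.105,"ty":0,"tz":-0.083,"rx":0,"ry":-0.12,"rz":0},{"tx":-0.14,"ty":0.01,"tz":-0.11,"rx":0,"ry":-0.16,"rz":0},{"tx":-0.175,"ty":0.02,"tz":-0.138,"rx":0,"ry":-0.2,"rz":0},{"tx":-0.21,"ty":0.04,"tz":-0.165,"rx":0,"ry":-0.24,"rz":0},{"tx":-0.24,"ty":0.06,"tz":-0.189,"rx":0,"ry":-0.28,"rz":0},{"tx":-0.27,"ty":0.08,"tz":-0.213,"rx":0,"ry":-0.32,"rz":0},{"tx":-0.295,"ty":0.1,"tz":-0.232,"rx":0,"ry":-0.35,"rz":0},{"tx":-0.312,"ty":0.109,"tz":-0.246,"rx":0,"ry":-0.3535,"rz":0},{"tx":-0.312,"ty":0.109,"tz":-0.246,"rx":0,"ry":-0.3535,"rz":0},{"tx":-0.312,"ty":0.109,"tz":-0.246,"rx":0,"ry":-0.3535,"rz":0}]'

```text
t: 2.5
ee_pos: [0.4929, 0.2571, 0.1394]
orientation: [[-0.27, -0.001, 0.963], [-0.963, -0.001, -0.27], [0.001, -1.0, -0.001]]
wrist_force: [0.3, -0.4, -0.5]
gripper_width: 0.0882
```

Run:
```python
from h import *
go((.4936,.2600,.06,-15.5),(.4936,.2600,.0205,-15.5))
a=robot.read_camera("side");b=robot.read_camera("top")
cv2.imwrite("pics/c1.png",np.hstack([a[230:480,80:380],cv2.resize(b[200:325,130:280],None,fx=2,fy=2)]))
```

```text
t 2.5 p [0.4929 0.2571 0.1394] yaw -15.64 tilt [-0.001 -0.001 -1.   ] F [ 0.3 -0.4 -0.5] w 0.0882
(0.4936, 0.26, 0.06, -15.5) sh [-0.003   0.0794 -0.    ] rot [ 0.0005 -0.0024  0.0011]
(0.4936, 0.26, 0.0205, -15.5) sh [-0.0031  0.1189 -0.    ] rot [ 0.0005 -0.0024  0.0011]
```

View pics/c1.png

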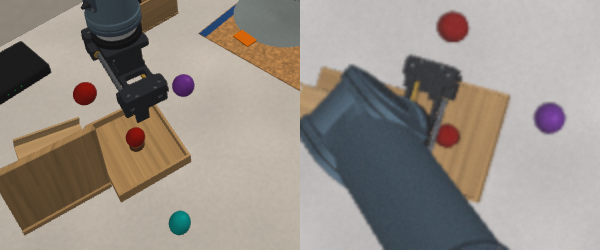

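The gripper is above the tray with the ball still on its rest, and the top view is offset by parallax as expected. Next I go down.

apply_moves --targets '[{"tx":-0.002,"ty":0.01,"tz":0,"rx":0,"ry":0,"rz":0},{"tx":-0.003,"ty":0.025,"tz":0,"rx":0,"ry":0,"rz":0},{"tx":-0.003,"ty":0.04,"tz":0,"rx":0,"ry":0,"rz":0},{"tx":-0.003,"ty":0.055,"tz":0,"rx":0,"ry":0,"rz":0},{"tx":-0.003,"ty":0.07,"tz":0,"rx":0,"ry":0,"rz":0},{"tx":-0.003,"ty":0.085,"tz":0,"rx":0,"ry":0,"rz":0},{"tx":-0.003,"ty":0.098,"tz":0,"rx":0,"ry":0,"rz":0},{"tx":-0.003,"ty":0.108,"tz":0,"rx":0,"ry":0,"rz":0},{"tx":-0.003,"ty":0.115,"tz":0,"rx":0,"ry":0,"rz":0},{"tx":-0.003,"ty":0.119,"tz":0,"rx":0,"ry":0,"rz":0},{"tx":-0.003,"ty":0.119,"tz":0,"rx":0,"ry":0,"rz":0},{"tx":-0.003,"ty":0.119,"tz":0,"rx":0,"ry":0,"rz":0}]'

```text
t: 3.8
ee_pos: [0.4942, 0.2607, 0.0211]
orientation: [[-0.27, 0.001, 0.963], [-0.963, 0.0, -0.27], [-0.001, -1.0, 0.001]]
wrist_force: [0.2, -0.0, 0.6]
gripper_width: 0.0881
```

Run:
```python
from h import *
go((.4936,.2600,.0205,-15.5))
a=robot.read_camera("side")
cv2.imwrite("pics/c2.png",cv2.resize(a[310:430,140:290],None,fx=4,fy=4))
```

```text
t 3.8 p [0.4942 0.2607 0.0211] yaw -15.67 tilt [ 0.001  0.    -1.   ] F [ 0.2 -0.   0.6] w 0.0881
(0.4936, 0.26, 0.0205, -15.5) sh [ 0.0008  0.0006 -0.0004] rot [-0.0005 -0.003  -0.0006]
```

View pics/c2.png

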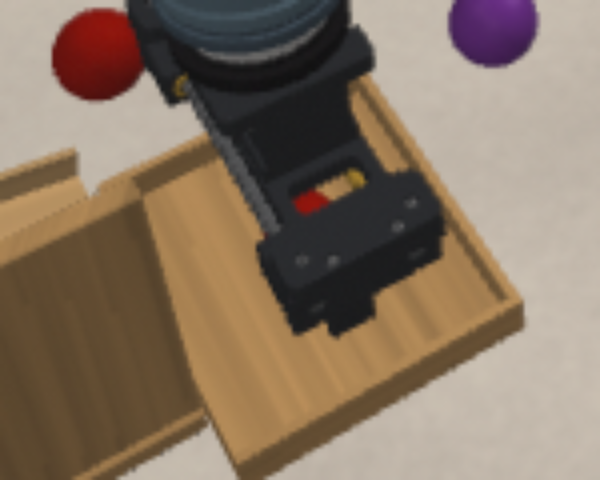

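The ball shows between the open fingers. I close with a gentle grip.

apply_moves --targets '[{"tx":0,"ty":0,"tz":0,"rx":0,"ry":0,"rz":0},{"tx":0,"ty":0,"tz":0,"rx":0,"ry":0,"rz":0},{"tx":0,"ty":0,"tz":0,"rx":0,"ry":0,"rz":0},{"tx":0,"ty":0,"tz":0,"rx":0,"ry":0,"rz":0},{"tx":0,"ty":0,"tz":0,"rx":0,"ry":0,"rz":0},{"tx":0,"ty":0,"tz":0,"rx":0,"ry":0,"rz":0},{"tx":0,"ty":0,"tz":0,"rx":0,"ry":0,"rz":0},{"tx":0,"ty":0,"tz":0,"rx":0,"ry":0,"rz":0},{"tx":0,"ty":0,"tz":0,"rx":0,"ry":0,"rz":0},{"tx":0,"ty":0,"tz":0,"rx":0,"ry":0,"rz":0}]' --gripper -1 --newtons 12

```text
t: 4.85
ee_pos: [0.4936, 0.2606, 0.0207]
orientation: [[-0.27, -0.0, 0.963], [-0.963, 0.0, -0.27], [0.0, -1.0, -0.0]]
wrist_force: [-1.5, 0.4, 1.4]
gripper_width: 0.0351
```

apply_moves --targets '[{"tx":0,"ty":-0.005,"tz":0,"rx":0,"ry":0,"rz":0},{"tx":0,"ty":-0.015,"tz":0,"rx":0,"ry":0,"rz":0},{"tx":0,"ty":-0.03,"tz":0,"rx":0,"ry":0,"rz":0},{"tx":0,"ty":-0.05,"tz":0,"rx":0,"ry":0,"rz":0},{"tx":0,"ty":-0.07,"tz":0,"rx":0,"ry":0,"rz":0},{"tx":0,"ty":-0.09,"tz":0,"rx":0,"ry":0,"rz":0},{"tx":0,"ty":-0.11,"tz":0,"rx":0,"ry":0,"rz":0},{"tx":0,"ty":-0.13,"tz":0,"rx":0,"ry":0,"rz":0},{"tx":0,"ty":-0.145,"tz":0,"rx":0,"ry":0,"rz":0},{"tx":0,"ty":-0.155,"tz":0,"rx":0,"ry":0,"rz":0},{"tx":0,"ty":-0.16,"tz":0,"rx":0,"ry":0,"rz":0}]'

```text
t: 5.95
ee_pos: [0.4943, 0.2605, 0.1819]
orientation: [[-0.27, 0.001, 0.963], [-0.963, 0.0, -0.27], [-0.001, -1.0, 0.001]]
wrist_force: [0.6, 0.2, 0.1]
gripper_width: 0.0353
```

Run:
```python
from h import *
go((.5008,-.1555,.18,-6))
a=robot.read_camera("side")
cv2.imwrite("pics/x.png",a)
for c,s,l in blobs(a,(0,130,50),(6,255,255),25)[1]: print(c.round(1),s)
o=np.array(robot.get_obs()["ee_pos"]);print(proj("side",o+[0,0,.012]))
```

```text
t 5.95 p [0.4943 0.2605 0.1819] yaw -15.68 tilt [ 0.001  0.    -1.   ] F [0.6 0.2 0.1] w 0.0353
(0.5008, -0.1555, 0.18, -6) sh [0.3988 0.0018 0.1187] rot [-0.0012 -0.1689 -0.0007]
[164.3 323.1] [153 312  24  23 415]
[203.0445685  308.33732912]
```

apply_moves --targets '[{"tx":0.02,"ty":0,"tz":0.006,"rx":0,"ry":-0.01,"rz":0},{"tx":0.055,"ty":0,"tz":0.016,"rx":0,"ry":-0.03,"rz":0},{"tx":0.1,"ty":0,"tz":0.03,"rx":0,"ry":-0.05,"rz":0},{"tx":0.145,"ty":0,"tz":0.043,"rx":0,"ry":-0.07,"rz":0},{"tx":0.19,"ty":0,"tz":0.057,"rx":0,"ry":-0.09,"rz":0},{"tx":0.235,"ty":0,"tz":0.07,"rx":0,"ry":-0.11,"rz":0},{"tx":0.28,"ty":0,"tz":0.083,"rx":0,"ry":-0.13,"rz":0},{"tx":0.32,"ty":0,"tz":0.095,"rx":0,"ry":-0.15,"rz":0},{"tx":0.355,"ty":0,"tz":0.106,"rx":0,"ry":-0.16,"rz":0},{"tx":0.382,"ty":0,"tz":0.114,"rx":0,"ry":-0.169,"rz":0},{"tx":0.399,"ty":0.002,"tz":0.1187,"rx":0,"ry":-0.169,"rz":0},{"tx":0.399,"ty":0.002,"tz":0.1187,"rx":0,"ry":-0.169,"rz":0}]'

```text
t: 7.2
ee_pos: [0.4994, -0.1587, 0.1776]
orientation: [[-0.109, -0.002, 0.994], [-0.994, -0.001, -0.109], [0.001, -1.0, -0.002]]
wrist_force: [0.3, 0.1, -1.1]
gripper_width: 0.0353
```

Run:
```python
from h import *
go((.5008,-.1555,.06,-6),(.5008,-.1555,.031,-6))
a=robot.read_camera("side")
cv2.imwrite("pics/c3.png",cv2.resize(a[80:340,200:480],None,fx=2,fy=2))
for c,s,l in blobs(a,(0,130,50),(6,255,255),10)[1]: print(c.round(1),s)
```

```text
t 7.2 p [ 0.4994 -0.1587  0.1776] yaw -6.26 tilt [-0.002 -0.001 -1.   ] F [ 0.3  0.1 -1.1] w 0.0353
(0.5008, -0.1555, 0.06, -6) sh [-0.0034  0.1176  0.0013] rot [ 0.0019 -0.0045  0.0008]
(0.5008, -0.1555, 0.031, -6) sh [-0.0034  0.1466  0.0014] rot [ 0.0019 -0.0045  0.0008]
[348.  201.9] [342 195  12  15 149]
[164.3 323.1] [153 312  24  23 416]
```

View pics/c3.png

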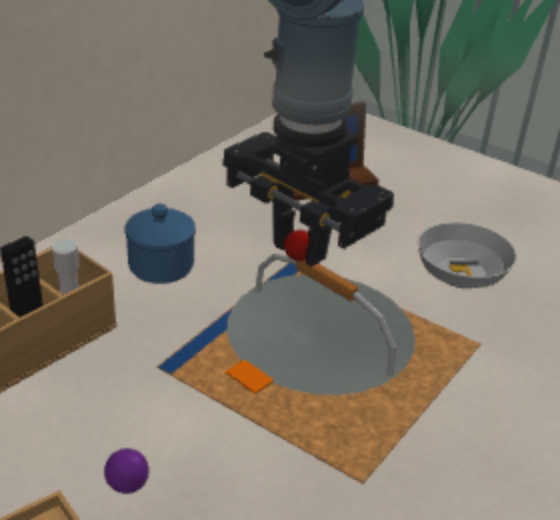

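The ball is held at crop (300,245), above the lip side of the dish and clear of the handle. I lower it there.

apply_moves --targets '[{"tx":-0.002,"ty":0.01,"tz":0.001,"rx":0,"ry":0,"rz":0},{"tx":-0.003,"ty":0.025,"tz":0.001,"rx":0,"ry":0,"rz":0},{"tx":-0.003,"ty":0.045,"tz":0.001,"rx":0,"ry":0,"rz":0},{"tx":-0.003,"ty":0.06,"tz":0.001,"rx":0,"ry":0,"rz":0},{"tx":-0.003,"ty":0.075,"tz":0.001,"rx":0,"ry":0,"rz":0},{"tx":-0.003,"ty":0.09,"tz":0.001,"rx":0,"ry":0,"rz":0},{"tx":-0.003,"ty":0.105,"tz":0.001,"rx":0,"ry":0,"rz":0},{"tx":-0.003,"ty":0.117,"tz":0.001,"rx":0,"ry":0,"rz":0},{"tx":-0.003,"ty":0.127,"tz":0.001,"rx":0,"ry":0,"rz":0},{"tx":-0.003,"ty":0.134,"tz":0.001,"rx":0,"ry":0,"rz":0},{"tx":-0.003,"ty":0.138,"tz":0.001,"rx":0,"ry":0,"rz":0},{"tx":-0.003,"ty":0.138,"tz":0.001,"rx":0,"ry":0,"rz":0}]'

```text
t: 8.45
ee_pos: [0.5016, -0.1529, 0.0404]
orientation: [[-0.104, -0.0, 0.995], [-0.995, 0.0, -0.104], [-0.0, -1.0, -0.0]]
wrist_force: [0.4, 0.1, -0.9]
gripper_width: 0.0351
```

Run:
```python
from h import *
go((.5008,-.1555,.031,-6))
a=robot.read_camera("side")
cv2.imwrite("pics/c4.png",cv2.resize(a[140:300,270:450],None,fx=3,fy=3))
```

```text
t 8.45 p [ 0.5016 -0.1529  0.0404] yaw -5.99 tilt [-0.  0. -1.] F [ 0.4  0.1 -0.9] w 0.0351
(0.5008, -0.1555, 0.031, -6) sh [ 0.0027  0.0094 -0.0006] rot [ 0.0004  0.0002 -0.0001]
```

View pics/c4.png

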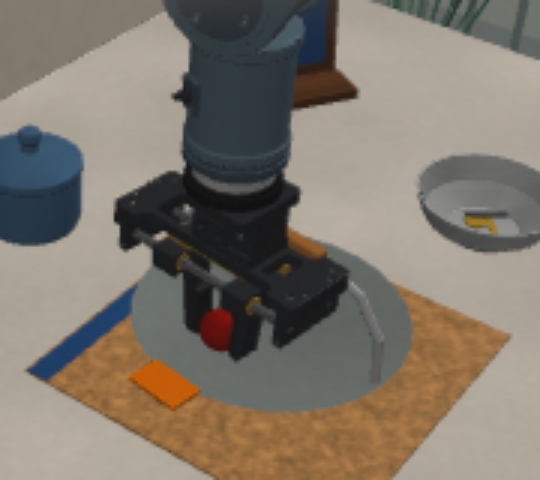

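apply_moves --targets '[{"tx":0,"ty":0.002,"tz":0,"rx":0,"ry":0,"rz":0},{"tx":0,"ty":0.004,"tz":0,"rx":0,"ry":0,"rz":0},{"tx":0,"ty":0.006,"tz":0,"rx":0,"ry":0,"rz":0},{"tx":0,"ty":0.0075,"tz":0,"rx":0,"ry":0,"rz":0},{"tx":0,"ty":0.0085,"tz":0,"rx":0,"ry":0,"rz":0},{"tx":0,"ty":0.009,"tz":0,"rx":0,"ry":0,"rz":0},{"tx":0,"ty":0.009,"tz":0,"rx":0,"ry":0,"rz":0}]'

```text
t: 9.2
ee_pos: [0.5017, -0.1529, 0.0316]
orientation: [[-0.104, -0.0, 0.995], [-0.995, 0.0, -0.104], [-0.0, -1.0, -0.0]]
wrist_force: [0.1, -0.7, -0.3]
gripper_width: 0.0351
```

apply_moves --targets '[{"tx":0,"ty":0.0005,"tz":0,"rx":0,"ry":0,"rz":0},{"tx":0,"ty":0.001,"tz":0,"rx":0,"ry":0,"rz":0},{"tx":0,"ty":0.001,"tz":0,"rx":0,"ry":0,"rz":0}]'

```text
t: 9.5
ee_pos: [0.5017, -0.1529, 0.0306]
orientation: [[-0.104, -0.0, 0.995], [-0.995, 0.0, -0.104], [0.0, -1.0, -0.0]]
wrist_force: [0.5, -0.1, -0.6]
gripper_width: 0.0352
```

apply_moves --targets '[{"tx":0,"ty":0.0005,"tz":0,"rx":0,"ry":0,"rz":0},{"tx":0,"ty":0.001,"tz":0,"rx":0,"ry":0,"rz":0},{"tx":0,"ty":0.001,"tz":0,"rx":0,"ry":0,"rz":0}]'

```text
t: 9.8
ee_pos: [0.5017, -0.1529, 0.0297]
orientation: [[-0.104, -0.0, 0.995], [-0.995, -0.0, -0.104], [0.0, -1.0, -0.0]]
wrist_force: [-0.3, -0.9, 0.3]
gripper_width: 0.035
```

apply_moves --targets '[{"tx":0,"ty":0.0005,"tz":0,"rx":0,"ry":0,"rz":0},{"tx":0,"ty":0.001,"tz":0,"rx":0,"ry":0,"rz":0},{"tx":0,"ty":0.001,"tz":0,"rx":0,"ry":0,"rz":0}]'

```text
t: 10.1
ee_pos: [0.5018, -0.1532, 0.0292]
orientation: [[-0.104, 0.0, 0.995], [-0.995, -0.001, -0.104], [0.001, -1.0, 0.0]]
wrist_force: [-1.8, -0.0, 7.6]
gripper_width: 0.035
```

Contact (7.6 N). I ease off a little, then open partly.

apply_moves --targets '[{"tx":0,"ty":-0.0007,"tz":0,"rx":0,"ry":0,"rz":0},{"tx":0,"ty":-0.0007,"tz":0,"rx":0,"ry":0,"rz":0},{"tx":0,"ty":-0.0007,"tz":0,"rx":0,"ry":0,"rz":0}]' --newtons 5

```text
t: 10.4
ee_pos: [0.5018, -0.153, 0.0294]
orientation: [[-0.104, 0.0, 0.995], [-0.995, -0.0, -0.104], [0.0, -1.0, 0.0]]
wrist_force: [-0.9, -0.6, 2.6]
gripper_width: 0.0352
```

apply_moves --targets '[{"tx":0,"ty":0,"tz":0,"rx":0,"ry":0,"rz":0},{"tx":0,"ty":0,"tz":0,"rx":0,"ry":0,"rz":0},{"tx":0,"ty":0,"tz":0,"rx":0,"ry":0,"rz":0},{"tx":0,"ty":0,"tz":0,"rx":0,"ry":0,"rz":0},{"tx":0,"ty":0,"tz":0,"rx":0,"ry":0,"rz":0},{"tx":0,"ty":0,"tz":0,"rx":0,"ry":0,"rz":0},{"tx":0,"ty":0,"tz":0,"rx":0,"ry":0,"rz":0},{"tx":0,"ty":0,"tz":0,"rx":0,"ry":0,"rz":0},{"tx":0,"ty":0,"tz":0,"rx":0,"ry":0,"rz":0},{"tx":0,"ty":0,"tz":0,"rx":0,"ry":0,"rz":0}]' --gripper 0.08

```text
t: 11.4
ee_pos: [0.5018, -0.1529, 0.0294]
orientation: [[-0.104, 0.0, 0.995], [-0.995, -0.0, -0.104], [0.0, -1.0, 0.0]]
wrist_force: [-0.7, -1.0, 1.2]
gripper_width: 0.0475
```

Run:
```python
from h import *
go((.5018,-.1532,.19,-6))
a=robot.read_camera("side")
cv2.imwrite("pics/c5.png",cv2.resize(a[140:300,270:450],None,fx=3,fy=3))
for c,s,l in blobs(a,(0,130,50),(6,255,255),10)[1]: print(c.round(1),s, onz("side",*c,.03))
```

```text
t 11.4 p [ 0.5018 -0.1529  0.0294] yaw -5.98 tilt [ 0. -0. -1.] F [-0.7 -1.   1.2] w 0.0475
(0.5018, -0.1532, 0.19, -6) sh [ 3.000e-04 -1.606e-01  1.000e-04] rot [-0.      0.0003  0.    ]
[164.4 323.1] [153 312  24  23 416] [0.65549702 0.25811893 0.03      ]
```

apply_moves --targets '[{"tx":0,"ty":-0.005,"tz":0,"rx":0,"ry":0,"rz":0},{"tx":0,"ty":-0.015,"tz":0,"rx":0,"ry":0,"rz":0},{"tx":0,"ty":-0.03,"tz":0,"rx":0,"ry":0,"rz":0},{"tx":0,"ty":-0.045,"tz":0,"rx":0,"ry":0,"rz":0},{"tx":0,"ty":-0.06,"tz":0,"rx":0,"ry":0,"rz":0},{"tx":0,"ty":-0.08,"tz":0,"rx":0,"ry":0,"rz":0},{"tx":0,"ty":-0.1,"tz":0,"rx":0,"ry":0,"rz":0},{"tx":0,"ty":-0.12,"tz":0,"rx":0,"ry":0,"rz":0},{"tx":0,"ty":-0.14,"tz":0,"rx":0,"ry":0,"rz":0},{"tx":0,"ty":-0.155,"tz":0,"rx":0,"ry":0,"rz":0},{"tx":0,"ty":-0.165,"tz":0,"rx":0,"ry":0,"rz":0},{"tx":0,"ty":-0.165,"tz":0,"rx":0,"ry":0,"rz":0}]'

```text
t: 12.65
ee_pos: [0.5026, -0.1531, 0.1963]
orientation: [[-0.104, 0.003, 0.995], [-0.995, -0.001, -0.104], [0.001, -1.0, 0.003]]
wrist_force: [0.1, -0.3, -0.2]
gripper_width: 0.0477
```

Run:
```python
from h import *
a=robot.read_camera("side")
cv2.imwrite("pics/c6.png",cv2.resize(a[100:300,240:450],None,fx=3,fy=3))
for c,s,l in blobs(a,(0,130,50),(6,255,255),10)[1]: print(c.round(1),s, onz("side",*c,.03))
L=((5,190,100),(16,255,255))
for c,s,l in blobs(a,*L,30)[1]: print("or",c.round(1),s,onz("side",*c,.033))
```

```text
[354.4 248. ] [348 242  14  13 148] [ 0.49801771 -0.19787392  0.03      ]
[164.3 323.1] [153 312  24  23 416] [0.65546593 0.25823471 0.03      ]
or [324.1 267.8] [313 260  23  17 204] [ 0.50823875 -0.08734537  0.033     ]
```

View pics/c6.png

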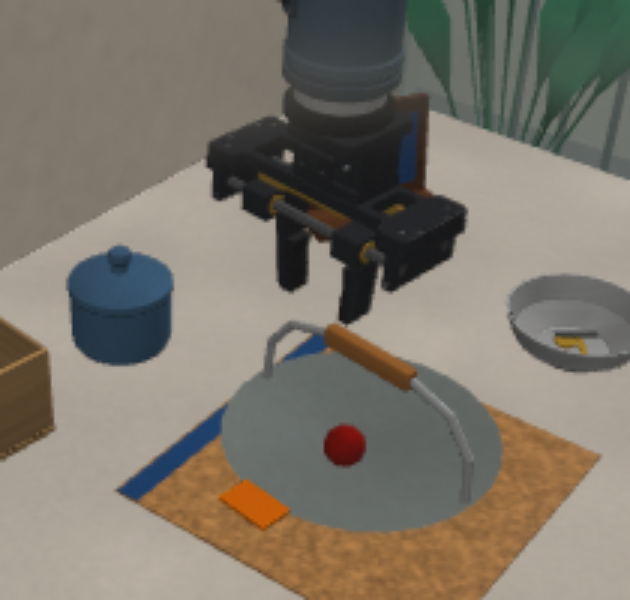

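The ball is in the dish at crop (345,445), still settling, and the dish has not moved. I go above the grip and turn the jaws.

Run:
```python
from h import *
go((.4945,-.2152,.196,84))
```

```text
t 12.7 p [ 0.5019 -0.153   0.1951] yaw -5.99 tilt [ 0.001 -0.001 -1.   ] F [-0.7 -0.5 -0.6] w 0.0477
(0.4945, -0.2152, 0.196, 84) sh [ 0.0626 -0.0009 -0.0009] rot [-7.0000e-04 -1.5707e+00  1.3000e-03]
```

apply_moves --targets '[{"tx":0.006,"ty":0,"tz":0,"rx":0,"ry":-0.12,"rz":0},{"tx":0.015,"ty":0,"tz":0,"rx":0,"ry":-0.26,"rz":0},{"tx":0.024,"ty":0,"tz":0,"rx":0,"ry":-0.4,"rz":0},{"tx":0.032,"ty":0,"tz":-0.001,"rx":0,"ry":-0.54,"rz":0},{"tx":0.04,"ty":0,"tz":-0.001,"rx":0,"ry":-0.68,"rz":0},{"tx":0.047,"ty":0,"tz":-0.001,"rx":0,"ry":-0.82,"rz":0},{"tx":0.053,"ty":0,"tz":-0.001,"rx":0,"ry":-0.96,"rz":0},{"tx":0.058,"ty":0,"tz":-0.001,"rx":0,"ry":-1.1,"rz":0},{"tx":0.0626,"ty":0,"tz":-0.001,"rx":0,"ry":-1.24,"rz":0},{"tx":0.0626,"ty":0,"tz":-0.001,"rx":0,"ry":-1.38,"rz":0},{"tx":0.0626,"ty":0,"tz":-0.001,"rx":0,"ry":-1.5,"rz":0},{"tx":0.0626,"ty":0,"tz":-0.001,"rx":0,"ry":-1.5707,"rz":0}]' --gripper 0.36

```text
t: 13.9
ee_pos: [0.4935, -0.2149, 0.1934]
orientation: [[0.995, -0.002, 0.1], [-0.1, 0.001, 0.995], [-0.002, -1.0, 0.001]]
wrist_force: [-0.7, 0.0, -0.7]
gripper_width: 0.0598
```

apply_moves --targets '[{"tx":0,"ty":0,"tz":0,"rx":0,"ry":0,"rz":0},{"tx":0,"ty":0,"tz":0,"rx":0,"ry":0,"rz":0},{"tx":0,"ty":0,"tz":0,"rx":0,"ry":0,"rz":0}]'

```text
t: 14.2
ee_pos: [0.494, -0.2149, 0.1941]
orientation: [[0.994, -0.001, 0.106], [-0.106, 0.0, 0.994], [-0.001, -1.0, 0.0]]
wrist_force: [0.3, -0.0, 0.8]
gripper_width: 0.0603
```

Run:
```python
from h import *
go((.4945,-.2152,.096,84))
a=robot.read_camera("side")
cv2.imwrite("pics/c7.png",cv2.resize(a[100:300,240:450],None,fx=3,fy=3))
for c,s,l in blobs(a,(0,130,50),(6,255,255),10)[1]: print(c.round(1),s, onz("side",*c,.03))
```

```text
t 14.2 p [ 0.494  -0.2149  0.1941] yaw 83.93 tilt [-0.001  0.    -1.   ] F [ 0.3 -0.   0.8] w 0.0603
(0.4945, -0.2152, 0.096, 84) sh [ 0.0006  0.0981 -0.0002] rot [-0.0002 -0.0012 -0.0006]
[354.5 248. ] [348 242  14  13 147] [ 0.49788455 -0.19784822  0.03      ]
[164.3 323.1] [153 312  24  23 416] [0.65546593 0.25823471 0.03      ]
```

View pics/c7.png

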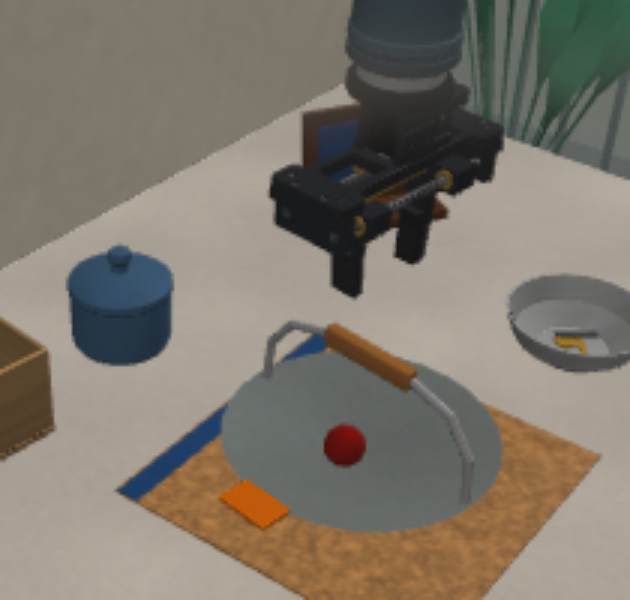

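The ball sits at crop (345,445), at rest but perhaps slightly lip-side of the middle. I check it against the rim ellipse.

Run:
```python
from h import *
a=robot.read_camera("side")
print("expected ball px",proj("side",(.4945,-.2152,.030)))
b=min(blobs(a,(0,130,50),(6,255,255),10)[1],key=lambda b:abs(b[0][0]-354)); ys,xs=np.nonzero(b[2]);print("circ",cv2.minEnclosingCircle(np.c_[xs,ys].astype(np.float32)))
# rim in the initial top image: grey, hue/sat
t=cv2.imread("pics/top0.png");h=cv2.cvtColor(t,cv2.COLOR_BGR2HSV);print(h[290,340],h[250,390],h[290,315],h[345,340])
m=cv2.inRange(h,(90,20,60),(115,90,190));m[:,:300]=0;m[:218]=0;m[:,412:]=0;m[325:]=0
m=cv2.morphologyEx(m,cv2.MORPH_OPEN,np.ones((3,3)))
c=max(cv2.findContours(m,0,2)[0],key=cv2.contourArea);hl=cv2.convexHull(c);e=cv2.fitEllipse(hl);print(e,onz("top",*e[0],.033))
for n in("side",):
  for k in range(0,360,45):
    w=np.radians(k);print(k,proj(n,(.4945+.12*np.cos(w),-.2152+.12*np.sin(w),.033)).round(1),end=" ")
o=robot.read_camera("top");print()
for c,s,l in blobs(o,(0,130,50),(6,255,255),8)[1]: print(c.round(1),s,onz("top",*c,.03))
```

```text
expected ball px [359.5015368  245.29336572]
circ ((354.53668212890625, 248.13302612304688), 6.850611209869385)
[ 95  23 122] [ 95  25 122] [ 14 127 166] [ 10   4 179]
((348.2977294921875, 265.89288330078125), (47.43764114379883, 76.2876968383789), 4.565375328063965) [ 0.49766968 -0.17599786  0.033     ]
0 [322.9 225.6] 45 [312.7 246.4] 90 [330.7 268.7] 135 [368.6 277.2] 180 [400.5 265.3] 225 [405.6 242.4] 270 [384.9 223.1] 315 [352.  216.7] 
[206.2 213.3] [199 207  15  14 156] [0.65848954 0.25513597 0.03      ]
```

apply_moves --targets '[{"tx":0,"ty":0.01,"tz":0,"rx":0,"ry":0,"rz":0},{"tx":0,"ty":0.02,"tz":0,"rx":0,"ry":0,"rz":0},{"tx":0,"ty":0.035,"tz":0,"rx":0,"ry":0,"rz":0},{"tx":0,"ty":0.05,"tz":0,"rx":0,"ry":0,"rz":0},{"tx":0,"ty":0.06,"tz":0,"rx":0,"ry":0,"rz":0},{"tx":0,"ty":0.07,"tz":0,"rx":0,"ry":0,"rz":0},{"tx":0,"ty":0.08,"tz":0,"rx":0,"ry":0,"rz":0},{"tx":0,"ty":0.089,"tz":0,"rx":0,"ry":0,"rz":0},{"tx":0,"ty":0.095,"tz":0,"rx":0,"ry":0,"rz":0},{"tx":0,"ty":0.098,"tz":0,"rx":0,"ry":0,"rz":0},{"tx":0,"ty":0.098,"tz":0,"rx":0,"ry":0,"rz":0},{"tx":0,"ty":0.098,"tz":0,"rx":0,"ry":0,"rz":0}]'

```text
t: 15.55
ee_pos: [0.4945, -0.2151, 0.0967]
orientation: [[0.995, 0.001, 0.104], [-0.104, -0.0, 0.995], [0.001, -1.0, -0.0]]
wrist_force: [-0.1, -0.8, 1.0]
gripper_width: 0.0596
```

apply_moves --targets '[{"tx":0,"ty":0,"tz":0,"rx":0,"ry":0,"rz":0},{"tx":0,"ty":0,"tz":0,"rx":0,"ry":0,"rz":0},{"tx":0,"ty":0,"tz":0,"rx":0,"ry":0,"rz":0},{"tx":0,"ty":0,"tz":0,"rx":0,"ry":0,"rz":0},{"tx":0,"ty":0,"tz":0,"rx":0,"ry":0,"rz":0},{"tx":0,"ty":0,"tz":0,"rx":0,"ry":0,"rz":0},{"tx":0,"ty":0,"tz":0,"rx":0,"ry":0,"rz":0},{"tx":0,"ty":0,"tz":0,"rx":0,"ry":0,"rz":0},{"tx":0,"ty":0,"tz":0,"rx":0,"ry":0,"rz":0},{"tx":0,"ty":0,"tz":0,"rx":0,"ry":0,"rz":0},{"tx":0,"ty":0,"tz":0,"rx":0,"ry":0,"rz":0},{"tx":0,"ty":0,"tz":0,"rx":0,"ry":0,"rz":0}]' --gripper -1 --newtons 45

```text
t: 16.75
ee_pos: [0.4942, -0.2152, 0.0964]
orientation: [[0.995, -0.0, 0.105], [-0.105, -0.0, 0.995], [-0.0, -1.0, -0.0]]
wrist_force: [0.4, -1.6, -1.0]
gripper_width: 0.0133
```

```bash
cat >> h.py <<'E'
def look(name):
    a=robot.read_camera("side");cv2.imwrite(f"pics/{name}.png",cv2.resize(a[80:300,240:450],None,fx=2.7,fy=2.7))
    for nm,lo,hi in(("red",(0,130,50),(4,255,255)),("or",(5,190,100),(16,255,255))):
        for c,s,l in blobs(a,lo,hi,20)[1]:
            if c[0]>240: print(nm,c.round(1),s)
E
python3 - <<'E'
from h import *
go((.4945,-.2152,.096,84)); look("c8")
print(np.round(robot.get_obs()["qpos"],1))
E
```

```text
t 16.75 p [ 0.4942 -0.2152  0.0964] yaw 84.0 tilt [-0. -0. -1.] F [ 0.4 -1.6 -1. ] w 0.0133
(0.4945, -0.2152, 0.096, 84) sh [0.0003 0.0004 0.    ] rot [ 0.0002  0.     -0.    ]
red [354.3 248. ] [348 242  14  13 147]
or [324.2 268. ] [313 260  23  17 205]
[ 48.7  37.9 -39.6 108.9  33.5  45.3  74.6]
```

Gripped (13.3 mm). I lift gently.

apply_moves --targets '[{"tx":0,"ty":-0.001,"tz":0,"rx":0,"ry":0,"rz":0},{"tx":0,"ty":-0.003,"tz":0,"rx":0,"ry":0,"rz":0},{"tx":0,"ty":-0.006,"tz":0,"rx":0,"ry":0,"rz":0},{"tx":0,"ty":-0.01,"tz":0,"rx":0,"ry":0,"rz":0},{"tx":0,"ty":-0.015,"tz":0,"rx":0,"ry":0,"rz":0},{"tx":0,"ty":-0.02,"tz":0,"rx":0,"ry":0,"rz":0},{"tx":0,"ty":-0.025,"tz":0,"rx":0,"ry":0,"rz":0},{"tx":0,"ty":-0.03,"tz":0,"rx":0,"ry":0,"rz":0},{"tx":0,"ty":-0.034,"tz":0,"rx":0,"ry":0,"rz":0},{"tx":0,"ty":-0.037,"tz":0,"rx":0,"ry":0,"rz":0},{"tx":0,"ty":-0.039,"tz":0,"rx":0,"ry":0,"rz":0},{"tx":0,"ty":-0.04,"tz":0,"rx":0,"ry":0,"rz":0}]'

```text
t: 18.0
ee_pos: [0.4942, -0.2151, 0.1366]
orientation: [[0.995, 0.0, 0.104], [-0.104, -0.0, 0.995], [0.0, -1.0, -0.0]]
wrist_force: [-0.7, -0.6, -4.0]
gripper_width: 0.0131
```

Run:
```python
from h import *
go((.4945,-.2152,.186,84)); look("c9")
```

```text
t 18.0 p [ 0.4942 -0.2151  0.1366] yaw 84.01 tilt [ 0. -0. -1.] F [-0.7 -0.6 -4. ] w 0.0131
(0.4945, -0.2152, 0.186, 84) sh [ 0.0003 -0.0494 -0.0001] rot [0.0001 0.0001 0.0001]
red [355.7 235.6] [349 229  14  14 155]
or [324.9 255.5] [313 248  25  17 213]
```

View pics/c9.png

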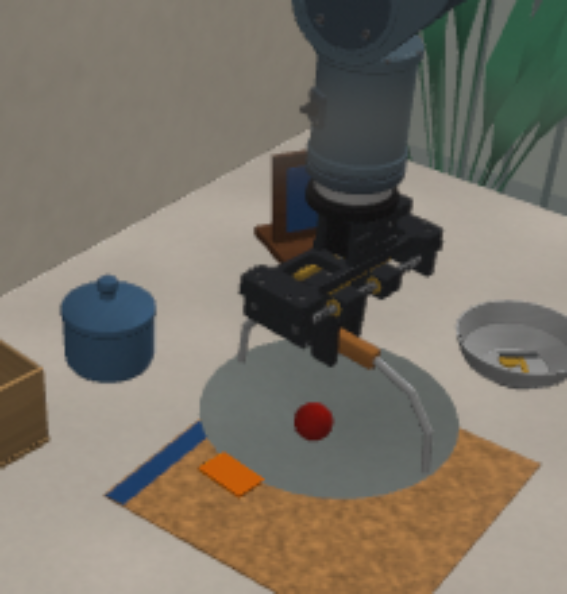

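apply_moves --targets '[{"tx":0,"ty":-0.001,"tz":0,"rx":0,"ry":0,"rz":0},{"tx":0,"ty":-0.003,"tz":0,"rx":0,"ry":0,"rz":0},{"tx":0,"ty":-0.006,"tz":0,"rx":0,"ry":0,"rz":0},{"tx":0,"ty":-0.011,"tz":0,"rx":0,"ry":0,"rz":0},{"tx":0,"ty":-0.017,"tz":0,"rx":0,"ry":0,"rz":0},{"tx":0,"ty":-0.024,"tz":0,"rx":0,"ry":0,"rz":0},{"tx":0,"ty":-0.031,"tz":0,"rx":0,"ry":0,"rz":0},{"tx":0,"ty":-0.038,"tz":0,"rx":0,"ry":0,"rz":0},{"tx":0,"ty":-0.043,"tz":0,"rx":0,"ry":0,"rz":0},{"tx":0,"ty":-0.047,"tz":0,"rx":0,"ry":0,"rz":0},{"tx":0,"ty":-0.049,"tz":0,"rx":0,"ry":0,"rz":0},{"tx":0,"ty":-0.05,"tz":0,"rx":0,"ry":0,"rz":0}]'

```text
t: 19.25
ee_pos: [0.4942, -0.2151, 0.1865]
orientation: [[0.995, -0.0, 0.104], [-0.104, -0.0, 0.995], [-0.0, -1.0, -0.0]]
wrist_force: [-0.5, -0.3, -4.5]
gripper_width: 0.0131
```

```bash
cat >> h.py <<'E'
def rel():
    a=robot.read_camera("side");o=robot.get_obs();p=np.array(o["ee_pos"])
    z=p[2]-.0664
    for c,s,l in blobs(a,(0,130,50),(4,255,255),40)[1]:
        if c[0]>240: X=onz("side",*c,z);print("ball rel centre mm",((X-p)[:2]*1e3).round(1),c.round(1))
    for c,s,l in blobs(a,(5,190,100),(16,255,255),60)[1]:
        X=onz("side",*c,p[2]-.0634);d=(X-p)[:2];print("orange rel mm",(d*1e3).round(1),"ang",np.degrees(np.arctan2(d[1],d[0])).round(1),c.round(1),s)
E
python3 - <<'E'
from h import *
go((.4945,-.2152,.186,2)); rel()
print(np.round(robot.get_obs()["qpos"],1))
E
```

```text
t 19.25 p [ 0.4942 -0.2151  0.1865] yaw 84.01 tilt [-0. -0. -1.] F [-0.5 -0.3 -4.5] w 0.0131
(0.4945, -0.2152, 0.186, 2) sh [ 0.0003  0.0005 -0.0001] rot [1.0000e-04 1.4313e+00 1.0000e-04]
ball rel centre mm [ 3.8 17.2] [357.4 219.4]
orange rel mm [ 12.6 128.4] ang 84.4 [325.9 238.8] [314 231  24  17 209]
[ 52.9  30.8 -44.9 105.8  26.4  54.4  80.2]
```

apply_moves --targets '[{"tx":0,"ty":0,"tz":0,"rx":0,"ry":0.01,"rz":0},{"tx":0,"ty":0,"tz":0,"rx":0,"ry":0.03,"rz":0},{"tx":0,"ty":0,"tz":0,"rx":0,"ry":0.07,"rz":0},{"tx":0,"ty":0,"tz":0,"rx":0,"ry":0.12,"rz":0},{"tx":0,"ty":0,"tz":0,"rx":0,"ry":0.18,"rz":0},{"tx":0,"ty":0,"tz":0,"rx":0,"ry":0.24,"rz":0},{"tx":0,"ty":0,"tz":0,"rx":0,"ry":0.31,"rz":0},{"tx":0,"ty":0,"tz":0,"rx":0,"ry":0.38,"rz":0},{"tx":0,"ty":0,"tz":0,"rx":0,"ry":0.45,"rz":0},{"tx":0,"ty":0,"tz":0,"rx":0,"ry":0.52,"rz":0},{"tx":0,"ty":0,"tz":0,"rx":0,"ry":0.59,"rz":0},{"tx":0,"ty":0,"tz":0,"rx":0,"ry":0.66,"rz":0}]'

```text
t: 20.5
ee_pos: [0.4941, -0.2149, 0.1862]
orientation: [[0.719, -0.0, 0.695], [-0.695, 0.0, 0.719], [-0.0, -1.0, -0.0]]
wrist_force: [1.3, 0.1, -4.3]
gripper_width: 0.0133
```

apply_moves --targets '[{"tx":0,"ty":0,"tz":0,"rx":0,"ry":0.07,"rz":0},{"tx":0,"ty":0,"tz":0,"rx":0,"ry":0.14,"rz":0},{"tx":0,"ty":0,"tz":0,"rx":0,"ry":0.21,"rz":0},{"tx":0,"ty":0,"tz":0,"rx":0,"ry":0.28,"rz":0},{"tx":0,"ty":0,"tz":0,"rx":0,"ry":0.35,"rz":0},{"tx":0,"ty":0,"tz":0,"rx":0,"ry":0.42,"rz":0},{"tx":0,"ty":0,"tz":0,"rx":0,"ry":0.49,"rz":0},{"tx":0,"ty":0,"tz":0,"rx":0,"ry":0.56,"rz":0},{"tx":0,"ty":0,"tz":0,"rx":0,"ry":0.63,"rz":0},{"tx":0,"ty":0,"tz":0,"rx":0,"ry":0.69,"rz":0},{"tx":0,"ty":0,"tz":0,"rx":0,"ry":0.74,"rz":0},{"tx":0,"ty":0,"tz":0,"rx":0,"ry":0.765,"rz":0}]'

```text
t: 21.7
ee_pos: [0.4942, -0.2148, 0.1862]
orientation: [[0.039, -0.0, 0.999], [-0.999, 0.0, 0.039], [-0.0, -1.0, -0.0]]
wrist_force: [-0.2, 0.6, -4.4]
gripper_width: 0.0132
```

Run:
```python
from h import *
go((.4945,-.2152,.186,2)); rel();look("c10")
print(np.round(robot.get_obs()["qpos"],1))
```

```text
t 21.7 p [ 0.4942 -0.2148  0.1862] yaw 2.26 tilt [-0.  0. -1.] F [-0.2  0.6 -4.4] w 0.0132
(0.4945, -0.2152, 0.186, 2) sh [0.0004 0.0002 0.0003] rot [ 0.0003  0.0045 -0.0002]
ball rel centre mm [19.2 -1.4] [356.6 213.7]
orange rel mm [127.2   6.5] ang 2.9 [320.3 197.8] [311 192  20  12 132]
red [356.6 213.7] [350 207  14  14 158]
or [320.3 197.7] [311 192  20  12 133]
[ 39.3  26.1 -26.3 106.6  14.6  50.6   8.3]
```

View pics/c10.png

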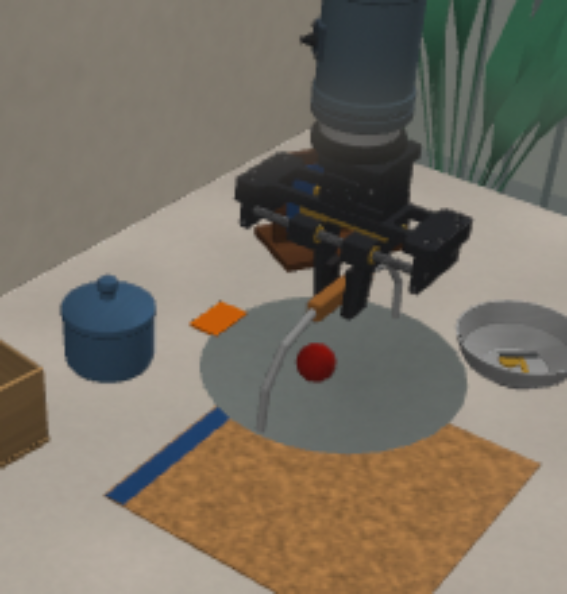

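The dish is turned, level and clear, but the ball rests about 18 mm toward the lip. It was the same in both headings, so the offset is real. I nudge it inward by briefly tilting the lip up about 3°.

apply_moves --targets '[{"tx":0,"ty":0,"tz":0,"rx":0.013,"ry":0.0,"rz":0},{"tx":0,"ty":0,"tz":0,"rx":0.026,"ry":0.0,"rz":0},{"tx":0,"ty":0,"tz":0,"rx":0.039,"ry":0.0,"rz":0},{"tx":0,"ty":0,"tz":0,"rx":0.052,"ry":0.0,"rz":0},{"tx":0,"ty":0,"tz":0,"rx":0.052,"ry":0.0,"rz":0}]'

```text
t: 22.3
ee_pos: [0.4937, -0.2153, 0.1864]
orientation: [[0.041, 0.052, 0.998], [-0.999, 0.002, 0.041], [0.0, -0.999, 0.052]]
wrist_force: [-0.3, 0.2, -5.5]
gripper_width: 0.0134
```

Run:
```python
from h import *
go((.4945,-.2152,.186,2)); rel();rel()
```

```text
t 22.3 p [ 0.4937 -0.2153  0.1864] yaw 2.34 tilt [ 0.052  0.002 -0.999] F [-0.3  0.2 -5.5] w 0.0134
(0.4945, -0.2152, 0.186, 2) sh [-0.      0.0004  0.0008] rot [-0.0521  0.0059 -0.    ]
ball rel centre mm [23.  -3.1] [355.9 212.7]
orange rel mm [136.4  -1.5] ang -0.6 [319.7 195.1] [310 189  20  13 133]
ball rel centre mm [22.7 -3.1] [355.9 212.7]
orange rel mm [136.6  -1.6] ang -0.7 [319.6 195. ] [310 189  20  13 135]
```

apply_moves --targets '[{"tx":0,"ty":0,"tz":0,"rx":0.013,"ry":0.0,"rz":0},{"tx":0,"ty":0,"tz":0,"rx":0.026,"ry":0.0,"rz":0},{"tx":0,"ty":0,"tz":0,"rx":0.039,"ry":0.0,"rz":0},{"tx":0,"ty":0,"tz":0,"rx":0.052,"ry":0.0,"rz":0}]'

```text
t: 22.8
ee_pos: [0.4941, -0.2151, 0.1864]
orientation: [[0.041, 0.105, 0.994], [-0.999, 0.004, 0.041], [0.0, -0.995, 0.105]]
wrist_force: [-0.2, -0.7, -3.5]
gripper_width: 0.0132
```

Run:
```python
from h import *
go((.4945,-.2152,.186,2)); rel();rel();rel()
```

```text
t 22.8 p [ 0.4941 -0.2151  0.1864] yaw 2.36 tilt [ 0.105  0.004 -0.995] F [-0.2 -0.7 -3.5] w 0.0132
(0.4945, -0.2152, 0.186, 2) sh [0.0001 0.0004 0.0004] rot [-0.1049  0.0063 -0.0003]
ball rel centre mm [14.5 -2.7] [358.7 214.2]
orange rel mm [146.6  -9.6] ang -3.8 [318.6 192.4] [309 186  20  13 141]
ball rel centre mm [ 9.  -2.5] [360.5 215.1]
orange rel mm [146.5  -9.9] ang -3.9 [318.8 192.4] [309 186  21  13 143]
ball rel centre mm [ 2.1 -2. ] [362.6 216.2]
orange rel mm [145.5  -9.5] ang -3.8 [318.9 192.5] [309 186  21  14 144]
```

apply_moves --targets '[{"tx":0,"ty":0,"tz":0,"rx":-0.04,"ry":0.0,"rz":0},{"tx":0,"ty":0,"tz":0,"rx":-0.075,"ry":0.002,"rz":0},{"tx":0,"ty":0,"tz":0,"rx":-0.095,"ry":0.004,"rz":0},{"tx":0,"ty":0,"tz":0,"rx":-0.105,"ry":0.006,"rz":0},{"tx":0,"ty":0,"tz":0,"rx":-0.105,"ry":0.006,"rz":0},{"tx":0,"ty":0,"tz":0,"rx":-0.105,"ry":0.006,"rz":0},{"tx":0,"ty":0,"tz":0,"rx":-0.105,"ry":0.006,"rz":0},{"tx":0,"ty":0,"tz":0,"rx":-0.105,"ry":0.006,"rz":0}]'

```text
t: 23.75
ee_pos: [0.494, -0.2152, 0.1864]
orientation: [[0.035, -0.001, 0.999], [-0.999, 0.0, 0.035], [-0.0, -1.0, -0.001]]
wrist_force: [0.5, 0.6, -3.2]
gripper_width: 0.0133
```

Run:
```python
from h import *
go((.4945,-.2152,.186,2)); rel();rel();rel()
```

```text
t 23.75 p [ 0.494  -0.2152  0.1864] yaw 2.01 tilt [-0.001  0.    -1.   ] F [ 0.5  0.6 -3.2] w 0.0133
(0.4945, -0.2152, 0.186, 2) sh [0.     0.0004 0.0005] rot [ 0.001   0.0001 -0.0002]
ball rel centre mm [-13.9  -3.6] [368.4 218.5]
orange rel mm [127.4   5.7] ang 2.6 [320.6 197.5] [311 192  20  12 133]
ball rel centre mm [-14.   -3.5] [368.4 218.5]
orange rel mm [127.5   5.6] ang 2.5 [320.6 197.5] [311 192  20  12 131]
ball rel centre mm [-13.9  -3.6] [368.4 218.5]
orange rel mm [127.6   5.6] ang 2.5 [320.5 197.5] [311 192  20  12 130]
```

apply_moves --targets '[{"tx":0,"ty":0,"tz":0.0034,"rx":-0.04,"ry":0,"rz":0},{"tx":0,"ty":0,"tz":0.0063,"rx":-0.075,"ry":0,"rz":0},{"tx":0,"ty":0,"tz":0.008,"rx":-0.095,"ry":0,"rz":0},{"tx":0,"ty":0,"tz":0.0063,"rx":-0.075,"ry":0,"rz":0},{"tx":0,"ty":0,"tz":0.0034,"rx":-0.04,"ry":0,"rz":0},{"tx":0,"ty":0,"tz":0.001,"rx":-0.01,"ry":0,"rz":0},{"tx":0,"ty":0,"tz":0,"rx":0,"ry":0,"rz":0},{"tx":0,"ty":0,"tz":0,"rx":0,"ry":0,"rz":0},{"tx":0,"ty":0,"tz":0,"rx":0,"ry":0,"rz":0},{"tx":0,"ty":0,"tz":0,"rx":0,"ry":0,"rz":0}]'

```text
t: 24.9
ee_pos: [0.4946, -0.215, 0.1865]
orientation: [[0.035, -0.001, 0.999], [-0.999, 0.0, 0.035], [-0.0, -1.0, -0.001]]
wrist_force: [0.0, 0.3, -3.2]
gripper_width: 0.0129
```

Run:
```python
from h import *
go((.4945,-.2152,.186,2)); rel();rel()
```

```text
t 24.9 p [ 0.4946 -0.215   0.1865] yaw 2.03 tilt [-0.001  0.    -1.   ] F [ 0.   0.3 -3.2] w 0.0129
(0.4945, -0.2152, 0.186, 2) sh [ 0.0002  0.0005 -0.0001] rot [ 0.0007  0.0006 -0.0003]
ball rel centre mm [ 2.3 -2.9] [362.5 216. ]
orange rel mm [127.6   5.6] ang 2.5 [320.4 197.4] [311 192  20  12 131]
ball rel centre mm [ 2.3 -2.9] [362.5 216. ]
orange rel mm [127.7   5.5] ang 2.4 [320.4 197.4] [311 192  20  12 131]
```

The ball is at rest within about 4 mm of the middle. One last look after letting it settle.

apply_moves --targets '[{"tx":0,"ty":0,"tz":0,"rx":0,"ry":0,"rz":0},{"tx":0,"ty":0,"tz":0,"rx":0,"ry":0,"rz":0},{"tx":0,"ty":0,"tz":0,"rx":0,"ry":0,"rz":0},{"tx":0,"ty":0,"tz":0,"rx":0,"ry":0,"rz":0},{"tx":0,"ty":0,"tz":0,"rx":0,"ry":0,"rz":0},{"tx":0,"ty":0,"tz":0,"rx":0,"ry":0,"rz":0},{"tx":0,"ty":0,"tz":0,"rx":0,"ry":0,"rz":0},{"tx":0,"ty":0,"tz":0,"rx":0,"ry":0,"rz":0},{"tx":0,"ty":0,"tz":0,"rx":0,"ry":0,"rz":0},{"tx":0,"ty":0,"tz":0,"rx":0,"ry":0,"rz":0}]'

```text
t: 26.0
ee_pos: [0.4942, -0.2151, 0.1864]
orientation: [[0.035, -0.001, 0.999], [-0.999, 0.0, 0.035], [-0.0, -1.0, -0.001]]
wrist_force: [-0.4, -0.3, -4.0]
gripper_width: 0.0132
```

Run:
```python
from h import *
go((.4945,-.2152,.186,2)); rel();look("c11")
```

```text
t 26.0 p [ 0.4942 -0.2151  0.1864] yaw 2.02 tilt [-0.001  0.    -1.   ] F [-0.4 -0.3 -4. ] w 0.0132
(0.4945, -0.2152, 0.186, 2) sh [0.0001 0.0004 0.0003] rot [ 0.001   0.0003 -0.0003]
ball rel centre mm [ 2.4 -2.7] [362.6 216. ]
orange rel mm [127.5   5.9] ang 2.7 [320.4 197.5] [311 192  20  12 130]
red [362.6 216.1] [356 209  14  15 161]
or [320.5 197.5] [311 192  20  12 131]
```

View pics/c11.png

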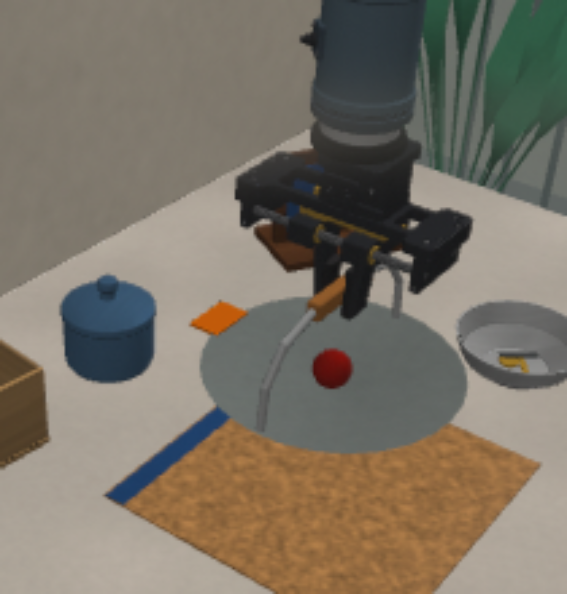

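The ball is in the middle of the level dish at crop (332,369). The lip at (219,318) points the same way as the blue edge. I hand in.

```bash
python3 -c "
from bench import robot
robot.sign_off()"
```

```text
the job is handed in; nothing more can be done
```

The red ball is in the grey dish, and the arm is holding the dish about 9 cm above the mat, turned a quarter turn so its lip points to the blue-striped edge. I handed in at 26 s of the 58 s allowed.

- **Ball:** I picked it from the tray and lowered it onto the lip side of the dish until it touched, at 7.6 N. Then I eased off and released it there.
- **Turn:** I gripped the dish by its handle bar, lifted it straight up and turned it 82° clockwise. The tool's heading at the end was 2.0°, against 1.9° for the mat. The side camera put the lip at 2.7°, which is within its error.
- **A check that failed first:** after release, and still after the lift and turn, the ball rested about 18 mm off the middle toward the lip. I mended this in the air with two brief tilts of 5–6° about the handle. The first sent the ball to the opposite side, about 14 mm off. The second brought it to the middle.
- **Last check:** over 1 s the ball stayed still, about 4 mm from the middle. The tool was level to within 0.1°, and the handle was still held with the jaws 13 mm apart.

I did not touch any of the other things.

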